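# Slide the filled capsule tray home

## Robot

A 7-joint arm with a two-finger parallel gripper is mounted at the origin on the work surface. World frame = base frame: x ahead of the robot, y to its left, z up, the work surface at z = 0. Lengths are in m, angles in rad, forces in N, time in s.
With the tool pointing down it reaches from about 0.425 to 0.925 m from the base axis. Payload 6.8 kg.
Tool frame: the origin (TCP) lies on the centre line of the jaws, within the pads' length; the fingertips stand 19 mm ahead of it and the grasp point (between the pads) is the TCP; z points along the fingers, y is the line along which they close (so a half turn about z gives the same grasp; the last joint's range is limited). The gripper opens to 85 mm and grips with 20 to 120 N. Pads are 22 mm wide; open, the fingers measure 114 mm over their backs; the gripper's body (76 mm by 85 mm) begins 54 mm behind the grasp point. The pads swing forward as they close: fully open they stand 13 mm farther back than shut.
Start: joints at [1.111, 0.477, 0.022, 1.555, -0.011, 1.109, -0.083], TCP at [0.233, -0.634, 0.25] pointing down, gripper open.
Joint ranges: [-2.96, 2.96], [-0.34, 2.1], [-1.41, 1.46], [0.24, 2.44], [-1.37, 4.51], [0.17, 1.92], [-2.96, 2.96]. Speed limits (rad/s): [2.39, 2.39, 3.14, 3.14, 3.14, 3.14, 3.14].

## Interface

Orientations are given as a rotation vector (axis times angle).
In Python, from bench import r gives the robot as it stands. The module is installed in compiled form; this text tells all that it offers.
- The arm moves only by the tool arm_command, never from a script. Its argument "rows" is a list of rows, each an object of numbers: "fingers": the opening, from -1 (shut) to 1 (fully open); "x", "y", "z": the shift along the tool's x, y, z in m; "ax", "ay", "az": the turn, a rotation vector about the tool's x, y, z in degrees. In form: [{"fingers": .., "x": .., "y": .., "z": .., "ax": .., "ay": .., "az": ..}, ...]. A call has 1 to 10 rows; each row shifts and turns the commanded pose from where the row before left it, along the tool's axes as they then stand; what a row does not reach is not made up. A row lasts 1/12 s, in which the tool goes at most 41.7 mm and 7.16 degrees, less where a joint would pass 70% of its speed; a pose out of reach is approached as far as the arm can. A call is refused whole if a number of a shift passes 0.0417 or a number of a turn 7.16, either way. A call with a gripper value outside its range is refused whole. The fingers move at their own pace and stop on an object; "grip_force" is the grip in N (left out, the last holds). Time passes only in rows, so rows that do not move let the fingers close. It gives the time, the measured TCP pose, the force, the opening and the grip force at its end, in the units of the state.
- r.get_obs(): the state, without advancing time (a new reading comes with each control period).
- r.grab_frame(name): name is "scene" or "top" or "wrist"; returns a dict with "frame" (400x640x3 uint8, red, green, blue), "depth" (400x640 float32, m along the optical axis (not along the pixel's ray), 0 where there is no reading), "K" (3x3 intrinsics, pixels), "world_from_camera" (4x4, takes a point from camera to world coordinates). Camera axes: x right, y down, z forward; pixel columns grow to the right and rows downward; lengths in m; the calibration is good to about 2 mm. A picture is of the moment at which its call begins.
- r.hand_in(): hands the job in; it is judged then, once.
The state is a dict: "clock": time; "joints": joint angles; "qvel": joint speeds; "tau": joint torques, N m; "tcp_pos": TCP position; "orientation": TCP orientation; "contact_force": force on the tool from outside, world axes, zero at the start; "moment": the same for the moment, N m; "grip_width": finger opening in m; "gripper_force": force on a finger pad.
Only numpy, scipy, OpenCV 4.12 (cv2) and the standard library are available. Lean on these libraries where they do the work, as an engineer would, in place of code of your own. Each camera call takes 0.05 s, during which the arm holds its last target. There are 200 camera calls.

## Task

Two capsule trays stand part-way out on their long rubber-lined guides on the coffee table. Slide the tray that is filled with capsules fully home against the back stop of its guide and leave it there; it skews and jams if it is pushed off-centre. Leave the empty tray standing where it is, ready for refilling.

Things in the scene. Friction and masses are not known exactly. Their poses are not given: they have to be found in the camera images.
- full_tray: Shallow cream tray with two rows of three capsules, 110 mm deep (x), 160 wide (y), 0.36 kg, loose. Plain flat front panel, 40 high, at x = -55 mm, facing the robot; other walls 22, capsules 30 high. Origin: centre of underside, 6 mm over the table; x points to the back stop. Starts 85-125 mm short of home. Slides with a few N if pushed within 20 mm of the middle; beyond 60 mm it skews and jams.
- guide: Guide of the filled tray, fixed: aluminium base 270 mm long (x), 185 wide (y), 6 thick; rubber-lined rails 28 high along both sides, channel 165 wide, open above and at the front end (x = -135). Back stop 30 high, face at x = +125. Origin: on the table, centre of the base; x runs from open front to back stop, roughly away from the robot. Tray home: its origin at x = +70, y = 0 here.
- empty_tray: The other tray: same make and size, no capsules in it (six dark empty wells), loose in an equal second guide beside the first. It must stay where it stands. Origin: centre of its underside; x towards its own back stop.
There are look-alikes about, which are no part of the job. Leave any purple look-alike of the full_tray alone.

How it is judged:
At the end, for the whole second after the job is handed in: The filled tray stands flat and at rest in its guide, straight within about 10 degrees, no more than 12 mm short of the back stop; the empty tray is within 15 mm of where it started (x of full_tray in the frame of guide between 0.058 and 0.082 m and y of full_tray in the frame of guide between -0.012 and 0.012 m and z of full_tray in the frame of guide below 0.014 m and angle between the x axis of full_tray and the x axis of guide, either way round below 0.17 rad and angle between full_tray's own z axis and vertical below 0.12 rad and linear speed of full_tray below 0.02 m/s and distance of empty_tray from where it was at the start of the episode below 0.015 m); the robot touches nothing.
It fails at once if the empty tray was pushed or lifted more than 20 mm from its place (distance of empty_tray from where it was at the start of the episode above 0.02 m).
It fails at once if the filled tray was tipped over (angle between full_tray's own z axis and vertical above 0.6 rad).
It also fails if it takes over 32 s, if anything falls off the work surface, if the arm or the gripper's body presses on something with over 40 N, if the wrist force passes 120 N, or if a joint passes its speed limit or range.

## Working session

There is one attempt and no reset: what is moved stays moved. The work goes in short steps, Python scripts to look and compute and a tool call to move; the robot and the scene stay as the last step left them, time stands still between calls to the robot, and variables do not carry over. Pictures are saved under pics/ and viewed, at most 10 in all, crops included, and the job is handed in when it is done.

Besides the shell and the picture viewer there is one more tool, called after "Request:" by a JSON object that holds its "name" and its "arguments", one argument or row to a line. arm_command: Moves the arm, as the interface text tells. Its arguments: {"type":"object","properties":{"rows":{"type":"array"},"grip_force":{"type":"number"}},"required":["rows"]}

```bash
mkdir -p pics
python3 - <<'E'
from bench import r
import cv2,numpy as np
o=r.get_obs(); print(o['clock'],o['tcp_pos'],o['orientation'],o['contact_force'])
for n in('top','scene'):
    f=r.grab_frame(n); cv2.imwrite(f'pics/{n}0.png',f['frame'][...,::-1]); np.savez(f'{n}0.npz',**f); print(n,f['world_from_camera'].round(3).tolist(),f['K'].round(1).tolist())
E
```

```text
0.0 [ 0.23237336 -0.63310189  0.24929448] [-3.09125841e+00 -5.49535804e-01  7.95119017e-04] [-0.43032185  0.75848125  0.17457623]
top [[-0.011, -0.995, 0.103, 0.319], [-1.0, 0.01, -0.004, 0.064], [0.003, -0.103, -0.995, 1.216], [0.0, 0.0, 0.0, 1.0]] [[477.1, 0.0, 313.7], [0.0, 477.1, 202.9], [0.0, 0.0, 1.0]]
scene [[0.436, 0.555, -0.708, 1.062], [0.9, -0.253, 0.355, -0.285], [0.018, -0.792, -0.61, 0.589], [0.0, 0.0, 0.0, 1.0]] [[399.2, 0.0, 312.8], [0.0, 399.2, 204.3], [0.0, 0.0, 1.0]]
```

View pics/top0.png

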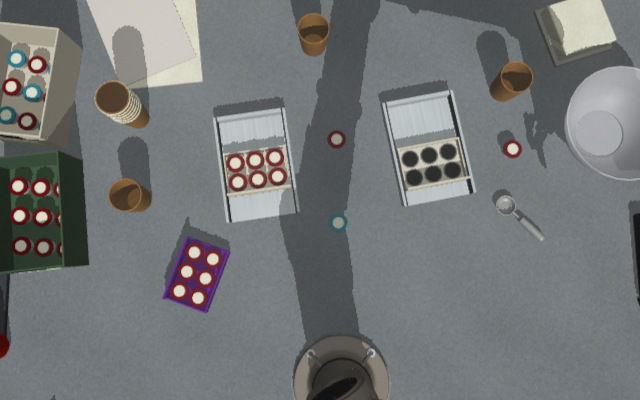

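View pics/scene0.png

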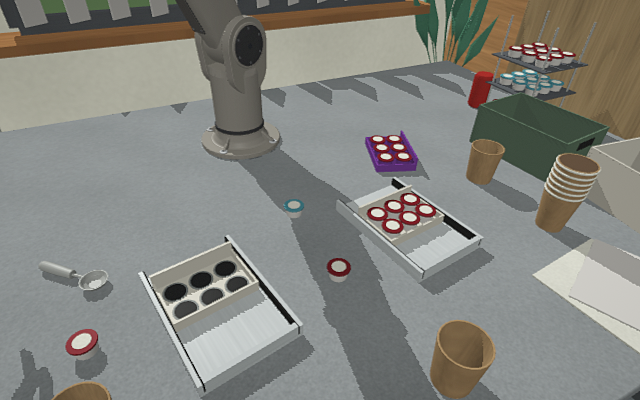

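The top view shows the filled tray near (257,170) in its guide, which runs from about (215,108) to (297,222). The empty tray is near (430,163) and the purple look-alike near (196,273). Next I measure the guide and the tray.

```bash
cat > h.py <<'E'
import numpy as np,cv2
def cloud(f):
    d=f['depth'];K=f['K'];v,u=np.mgrid[:400,:640]
    P=np.stack([(u-K[0,2])/K[0,0]*d,(v-K[1,2])/K[1,1]*d,d,np.ones_like(d)],-1)@np.asarray(f['world_from_camera']).T
    P[d==0]=np.nan; return P[...,:3]
E
python3 - <<'E'
import numpy as np,cv2
from h import *
from scipy.spatial.transform import Rotation as R
T=np.load('top0.npz');P=cloud(T);S=np.load('scene0.npz');Q=cloud(S)
print('table z',np.nanmedian(P[240:300,400:460,2]),np.nanmedian(Q[150:200,100:200,2]))
for nm,A in(('top',P),('scene',Q)):
    a=A.reshape(-1,3);a=a[~np.isnan(a[:,0])]
    c=P[170,257]; m=(np.hypot(*(a-c)[:,:2].T)<.2)&(a[:,2]>.003)&(a[:,2]<.08)
    img=np.zeros((400,400),np.uint8); ij=((a[m,:2]-c[:2])*1000+200).astype(int); img[ij[:,0].clip(0,399),ij[:,1].clip(0,399)]=255
    img=cv2.morphologyEx(img,cv2.MORPH_CLOSE,np.ones((9,9)))
    cs,_=cv2.findContours(img,0,2); b=max(cs,key=cv2.contourArea); b=[k for k in cs if cv2.pointPolygonTest(k,(200,200),False)>=0] or [b]
    (jx,iy),wh,an=cv2.minAreaRect(b[0]); g=c[:2]+[(iy-200)/1000,(jx-200)/1000]
    bx=cv2.boxPoints(cv2.minAreaRect(b[0]))[:,::-1]/1000-.2+c[:2]
    e=[bx[1]-bx[0],bx[2]-bx[1]]; l=max(e,key=np.linalg.norm); l=l*np.sign(l[0]); th=np.arctan2(l[1],l[0])
    print(nm,'centre',g.round(4),wh,'yaw deg',np.degrees(th).round(2))
    q=(a[m]-[*g,0]); ux=q[:,0]*np.cos(th)+q[:,1]*np.sin(th);uy=-q[:,0]*np.sin(th)+q[:,1]*np.cos(th)
    for x in range(-140,141,10):
        k=(abs(ux*1e3-x)<5)&(abs(uy)<.07)
        if k.sum(): print(x,k.sum(),(np.percentile(q[k,2],[10,50,95])*1e3).round(1),end=' |')
    print('rail z',np.median(q[(abs(abs(uy)-.0875)<.004),2]))
    k=(q[:,2]>.04)&(abs(uy)<.08)&(ux<.03);print('panel top',k.sum(),np.percentile(ux[k],[5,50,95]),np.percentile(uy[k],[1,50,99]),np.median(q[k,2]))
from bench import r
o=r.get_obs();M=R.from_rotvec(o['orientation']).as_matrix();print(M.round(3))
E
```

```text
table z 0.0001746179650086166 0.002302684911395736
top centre [0.5416 0.1936] (290.8837890625, 226.8231964111328) yaw deg 8.39
-140 22 [3.1 3.7 4.8] |-130 123 [3.8 5.9 9.9] |-120 185 [3.9 5.7 9.1] |-110 184 [3.9 6.  9. ] |-100 192 [3.7 5.9 9.9] |-90 180 [3.6 5.9 9.5] |-80 188 [3.8 5.7 9.5] |-70 321 [ 4.5 11.7 46.9] |-60 146 [10.  36.8 47.9] |-50 253 [ 9.7 34.  39.3] |-40 228 [13.3 35.5 39.5] |-30 212 [28.4 35.2 39.3] |-20 192 [10.  34.5 39.3] |-10 209 [ 7.6 12.  37.4] |0 256 [ 9.4 33.8 38.6] |10 227 [15.2 34.8 38.7] |20 212 [27.7 35.1 39.6] |30 171 [ 9.8 34.1 38.8] |40 186 [10.8 25.1 31. ] |50 125 [3.6 5.8 9.8] |60 173 [3.8 5.8 8.8] |70 185 [3.6 5.8 9.5] |80 157 [3.7 5.8 9.4] |90 170 [4.1 6.  9.4] |100 170 [3.4 5.7 9.3] |110 168 [3.7 5.7 9.4] |120 178 [3.6 5.7 9.3] |130 342 [ 5.6 22.5 32.3] |140 79 [25.9 28.7 32.5] |rail z 0.008179472343425642
panel top 193 [-0.06767378 -0.064078    0.01719511] [-0.06596313  0.00674123  0.07857096] 0.04391923003173126
scene centre [0.5517 0.205 ] (294.7696228027344, 202.52223205566406) yaw deg 8.99
-140 123 [6.7 7.8 9.5] |-130 122 [ 6.6  8.  10. ] |-120 88 [6.6 8.1 9.4] |-110 13 [ 6.9  8.7 10.1] |-100 3 [8.2 8.4 8.7] |-80 305 [25.7 40.3 48.5] |-70 133 [30.3 38.  47. ] |-60 142 [36.3 38.  39.8] |-50 192 [28.4 38.1 39.9] |-40 259 [19.6 37.3 39.7] |-30 217 [14.7 34.5 39. ] |-20 89 [35.8 37.7 39.6] |-10 172 [36.5 37.9 39.7] |0 201 [29.9 37.9 39.6] |10 321 [14.  36.6 39.3] |20 181 [22.4 36.3 39. ] |30 484 [ 7.4 18.1 30.2] |40 188 [6.6 7.9 9.4] |50 199 [6.2 7.8 9.5] |60 191 [6.6 7.5 9.1] |70 200 [6.6 7.8 9.4] |80 207 [6.6 7.8 9.3] |90 216 [6.3 7.6 9. ] |100 142 [6.5 7.8 9.5] |110 6 [29.7 31.1 31.5] |120 357 [10.6 31.  33. ] |130 282 [ 4.5 18.  31.8] |140 20 [3.1 3.3 4.2] |rail z 0.02188249082696886
panel top 245 [-0.08043622 -0.07610407 -0.04584722] [-0.07633015 -0.00737844  0.07813096] 0.04565249127116755
[[ 0.939  0.345 -0.001]
 [ 0.345 -0.939  0.001]
 [-0.    -0.002 -1.   ]]
```

Run:
```python
import numpy as np,cv2
from h import *
for nm in('top','scene'):
    A=cloud(np.load(nm+'0.npz'));a=A.reshape(-1,3);a=a[~np.isnan(a[:,0])]
    c=np.array([.545,.20]); m=(np.hypot(*(a[:,:2]-c).T)<.19)&(a[:,2]>.017)&(a[:,2]<.06);q=a[m]
    img=np.zeros((400,400),np.uint8); ij=((q[:,:2]-c)*1000+200).astype(int); img[ij[:,0],ij[:,1]]=255
    img=cv2.morphologyEx(img,cv2.MORPH_CLOSE,np.ones((15,15)));img=cv2.morphologyEx(img,cv2.MORPH_OPEN,np.ones((4,4)))
    n,l,st,_=cv2.connectedComponentsWithStats(img); pts=np.argwhere((img>0)).astype(np.float32)
    rc=cv2.minAreaRect(pts); print(nm,[tuple(s[[2,3,4]]) for s in st[1:]],'guide',np.array(rc[0])/1000-.2+c,rc[1:])
    bx=cv2.boxPoints(rc)/1000-.2+c; print(bx.round(3).tolist())
    cv2.imwrite(f'pics/h_{nm}.png',img[::-1,::-1])
    th=np.radians(8.7);R=np.array([[np.cos(th),np.sin(th)],[-np.sin(th),np.cos(th)]]);u=(q[:,:2]-c)@R.T
    k=(q[:,2]>.0415)&(abs(u[:,1])<.09)&(u[:,0]<-.03)
    p=q[k]; vx,vy,x0,y0=cv2.fitLine(p[:,:2].astype(np.float32),cv2.DIST_HUBER,0,.01,.01).ravel()
    s=(p[:,:2]-[x0,y0])@[vx,vy];lo,hi=np.percentile(s,[2,98]);d=np.array([vx,vy]);d=d*np.sign(d[1])
    print(' panel mid',np.array([x0,y0])+np.array([vx,vy])*(lo+hi)/2,'len',hi-lo,'normal yaw',np.degrees(np.arctan2(-d[0],d[1])))
a=cv2.imread('pics/h_top.png');b=cv2.imread('pics/h_scene.png');cv2.imwrite('pics/h.png',np.hstack([a,b]))
```

```text
top [(np.int32(219), np.int32(291), np.int32(24578)), (np.int32(4), np.int32(5), np.int32(20))] guide [0.5516048  0.15603964] ((271.0115661621094, 286.31219482421875), 7.72182559967041)
[[0.398, 0.28], [0.437, -0.004], [0.705, 0.032], [0.667, 0.316]]
 panel mid [0.4754908  0.19576362] len 0.15462534880520368 normal yaw 7.932893
scene [(np.int32(16), np.int32(44), np.int32(497)), (np.int32(220), np.int32(267), np.int32(24573)), (np.int32(7), np.int32(13), np.int32(57))] guide [0.55102051 0.15793903] ((270.6214599609375, 289.07867431640625), 8.269960403442383)
[[0.396, 0.282], [0.438, -0.005], [0.706, 0.034], [0.664, 0.32]]
 panel mid [0.47630491 0.19491659] len 0.15568937026816787 normal yaw 7.7521524
```

View pics/h.png

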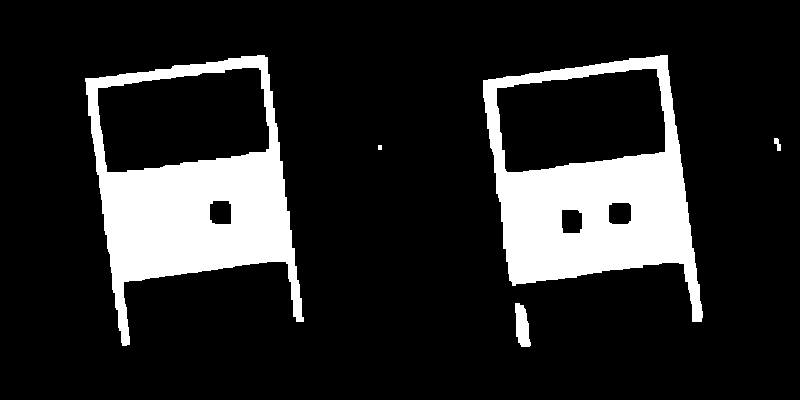

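The height masks are clean. The filled tray's panel middle is near (0.4745, 0.1955), guide yaw is about 7.9° and there are about 85 mm to go. I'll move over in an arc with the fingers shut.

Request:
{"name": "arm_command", "arguments": {
  "rows": [
    {"fingers":-1,"az":6.15},
    {"fingers":-1,"az":6.15},
    {"fingers":-1,"x":0.026,"y":-0.03},
    {"fingers":-1,"x":0.026,"y":-0.03},
    {"fingers":-1,"x":0.026,"y":-0.03},
    {"fingers":-1,"x":0.026,"y":-0.03},
    {"fingers":-1,"x":0.026,"y":-0.03},
    {"fingers":-1,"x":0.026,"y":-0.03},
    {"fingers":-1,"x":0.026,"y":-0.03},
    {"fingers":-1,"x":0.026,"y":-0.03}
  ]
}}

```text
validation failed for argument at $.ro...
```

Request:
{"name": "arm_command", "arguments": {
  "rows": [
    {"fingers":-1,"x":0.026,"y":-0.03},
    {"fingers":-1,"x":0.026,"y":-0.03},
    {"fingers":-1,"x":0.004,"y":-0.037},
    {"fingers":-1,"x":0.004,"y":-0.037},
    {"fingers":-1,"x":0.004,"y":-0.037},
    {"fingers":-1,"x":0.004,"y":-0.037},
    {"fingers":-1,"x":0.004,"y":-0.037},
    {"fingers":-1,"x":0.004,"y":-0.037},
    {"fingers":-1,"x":0.004,"y":-0.037},
    {"fingers":-1,"x":0.004,"y":-0.037}
  ]
}}

```text
validation failed for argument at $.ro...
```

Request:
{"name": "arm_command", "arguments": {
  "rows": [
    {"fingers":-1,"x":0,"y":0,"z":0,"ax":0,"ay":0,"az":6.15},
    {"fingers":-1,"x":0,"y":0,"z":0,"ax":0,"ay":0,"az":6.15},
    {"fingers":-1,"x":0.026,"y":-0.03,"z":0,"ax":0,"ay":0,"az":0},
    {"fingers":-1,"x":0.026,"y":-0.03,"z":0,"ax":0,"ay":0,"az":0},
    {"fingers":-1,"x":0.026,"y":-0.03,"z":0,"ax":0,"ay":0,"az":0},
    {"fingers":-1,"x":0.026,"y":-0.03,"z":0,"ax":0,"ay":0,"az":0},
    {"fingers":-1,"x":0.026,"y":-0.03,"z":0,"ax":0,"ay":0,"az":0},
    {"fingers":-1,"x":0.026,"y":-0.03,"z":0,"ax":0,"ay":0,"az":0},
    {"fingers":-1,"x":0.026,"y":-0.03,"z":0,"ax":0,"ay":0,"az":0},
    {"fingers":-1,"x":0.026,"y":-0.03,"z":0,"ax":0,"ay":0,"az":0}
  ]
}}

```text
clock: 0.93
tcp_pos: [0.4063, -0.3656, 0.2501]
orientation: [-3.134, -0.215, 0.001]
contact_force: [0.6, 0.2, -0.2]
grip_width: -0.0
gripper_force: 0.0
```

Request:
{"name": "arm_command", "arguments": {
  "rows": [
    {"fingers":-1,"x":0.014,"y":-0.039,"z":0,"ax":0,"ay":0,"az":0},
    {"fingers":-1,"x":0.014,"y":-0.039,"z":0,"ax":0,"ay":0,"az":0},
    {"fingers":-1,"x":0.014,"y":-0.039,"z":0,"ax":0,"ay":0,"az":0},
    {"fingers":-1,"x":0.014,"y":-0.039,"z":0,"ax":0,"ay":0,"az":0},
    {"fingers":-1,"x":0.014,"y":-0.039,"z":0,"ax":0,"ay":0,"az":0},
    {"fingers":-1,"x":0.007,"y":-0.039,"z":0,"ax":0,"ay":0,"az":0},
    {"fingers":-1,"x":0.004,"y":-0.039,"z":0,"ax":0,"ay":0,"az":0},
    {"fingers":-1,"x":0.004,"y":-0.039,"z":0,"ax":0,"ay":0,"az":0},
    {"fingers":-1,"x":0.004,"y":-0.039,"z":0,"ax":0,"ay":0,"az":0},
    {"fingers":-1,"x":0.004,"y":-0.039,"z":0,"ax":0,"ay":0,"az":0}
  ]
}}

```text
clock: 1.77
tcp_pos: [0.444, 0.0333, 0.2502]
orientation: [3.134, 0.215, -0.0]
contact_force: [1.6, 0.3, -0.2]
grip_width: 0.0001
gripper_force: 0.0
```

Request:
{"name": "arm_command", "arguments": {
  "rows": [
    {"fingers":-1,"x":0.003,"y":-0.036,"z":0,"ax":0,"ay":0,"az":0},
    {"fingers":-1,"x":0.003,"y":-0.036,"z":0,"ax":0,"ay":0,"az":0},
    {"fingers":-1,"x":0.003,"y":-0.036,"z":0,"ax":0,"ay":0,"az":0},
    {"fingers":-1,"x":0,"y":-0.02,"z":0.02,"ax":0,"ay":0,"az":0},
    {"fingers":-1,"x":0,"y":0,"z":0.04,"ax":0,"ay":0,"az":0},
    {"fingers":-1,"x":0,"y":0,"z":0.04,"ax":0,"ay":0,"az":0},
    {"fingers":-1,"x":0,"y":0,"z":0,"ax":0,"ay":0,"az":0}
  ]
}}

```text
clock: 2.35
tcp_pos: [0.4315, 0.1579, 0.1443]
orientation: [3.131, 0.217, -0.018]
contact_force: [0.1, -1.1, -1.0]
grip_width: 0.0002
gripper_force: 0.0
```

Run:
```python
from bench import r
import cv2,numpy as np
from h import *
o=r.get_obs(); print(o['clock'],o['tcp_pos'],o['orientation'],o['contact_force'])
f=r.grab_frame('wrist'); g=r.grab_frame('scene'); cv2.imwrite('pics/w1.png',f['frame'][...,::-1])
A=cloud(f);a=A.reshape(-1,3);q=a[~np.isnan(a[:,0])]
c=np.array([.545,.20]);th=np.radians(7.9);R=np.array([[np.cos(th),np.sin(th)],[-np.sin(th),np.cos(th)]]);u=(q[:,:2]-c)@R.T
p=q[(q[:,2]>.042)&(q[:,2]<.055)&(abs(u[:,1])<.09)&(u[:,0]<-.05)&(u[:,0]>-.1)]
print(len(p),p.min(0) if len(p) else 0,np.median(p,0),p.max(0))
```

```text
2.35 [0.43149549 0.15785306 0.14430028] [ 3.13070761  0.21731898 -0.01828295] [ 0.11171345 -1.05795288 -1.04980009]
2362 [0.46281419 0.11918627 0.04212006] [0.47627119 0.19878536 0.04609153] [0.48942044 0.27824645 0.04848056]
```

View pics/w1.png

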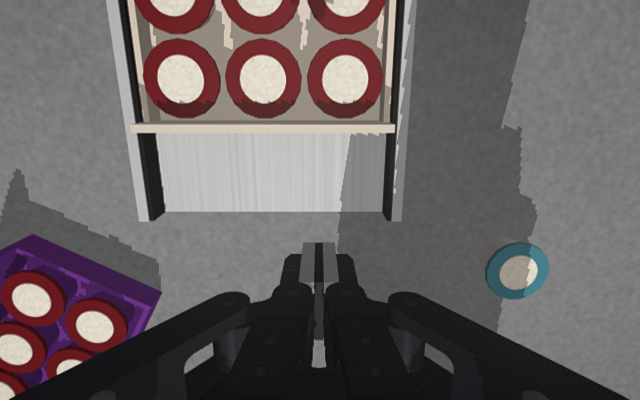

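The wrist view shows the tray's panel edge from (131,128) to (395,128), with the shut fingers near (318,245), to the right of its middle (263,128). I'll shift left about 33 mm and lower.

Request:
{"name": "arm_command", "arguments": {
  "rows": [
    {"fingers":-1,"x":0.003,"y":-0.016,"z":0,"ax":0,"ay":0,"az":0},
    {"fingers":-1,"x":0.003,"y":-0.016,"z":0,"ax":0,"ay":0,"az":0},
    {"fingers":-1,"x":0,"y":0,"z":0.03,"ax":0,"ay":0,"az":0},
    {"fingers":-1,"x":0,"y":0,"z":0.03,"ax":0,"ay":0,"az":0},
    {"fingers":-1,"x":0,"y":0,"z":0,"ax":0,"ay":0,"az":0},
    {"fingers":-1,"x":0,"y":0,"z":0,"ax":0,"ay":0,"az":0}
  ]
}}

```text
clock: 2.95
tcp_pos: [0.4382, 0.1919, 0.0917]
orientation: [3.134, 0.214, 0.0]
contact_force: [-0.8, -0.6, -0.2]
grip_width: -0.0002
gripper_force: 0.0
```

Request:
{"name": "arm_command", "arguments": {
  "rows": [
    {"fingers":-1,"x":0,"y":0,"z":0.027,"ax":0,"ay":0,"az":0},
    {"fingers":-1,"x":0,"y":0,"z":0.026,"ax":0,"ay":0,"az":0},
    {"fingers":-1,"x":0,"y":0,"z":0,"ax":0,"ay":0,"az":0},
    {"fingers":-1,"x":0.01,"y":0,"z":0,"ax":0,"ay":0,"az":0},
    {"fingers":-1,"x":0.008,"y":0,"z":0,"ax":0,"ay":0,"az":0},
    {"fingers":-1,"x":0.006,"y":0,"z":0,"ax":0,"ay":0,"az":0},
    {"fingers":-1,"x":0.006,"y":0,"z":0,"ax":0,"ay":0,"az":0},
    {"fingers":-1,"x":0.006,"y":0,"z":0,"ax":0,"ay":0,"az":0},
    {"fingers":-1,"x":0.006,"y":0,"z":0,"ax":0,"ay":0,"az":0}
  ]
}}

```text
clock: 3.7
tcp_pos: [0.4797, 0.1979, 0.0378]
orientation: [3.134, 0.215, -0.0]
contact_force: [-3.7, -0.1, 2.4]
grip_width: 0.0002
gripper_force: 1.6
```

Request:
{"name": "arm_command", "arguments": {
  "rows": [
    {"fingers":-1,"x":0.007,"y":0,"z":0,"ax":0,"ay":0,"az":0},
    {"fingers":-1,"x":0.007,"y":0,"z":0,"ax":0,"ay":0,"az":0},
    {"fingers":-1,"x":0.007,"y":0,"z":0,"ax":0,"ay":0,"az":0},
    {"fingers":-1,"x":0.007,"y":0,"z":0,"ax":0,"ay":0,"az":0},
    {"fingers":-1,"x":0.007,"y":0,"z":0,"ax":0,"ay":0,"az":0},
    {"fingers":-1,"x":0.006,"y":0,"z":0,"ax":0,"ay":0,"az":0},
    {"fingers":-1,"x":0.004,"y":0,"z":0,"ax":0,"ay":0,"az":0},
    {"fingers":-1,"x":0,"y":0,"z":0,"ax":0,"ay":0,"az":0}
  ]
}}

```text
clock: 4.37
tcp_pos: [0.5254, 0.2042, 0.0373]
orientation: [-3.134, -0.214, -0.002]
contact_force: [0.4, -0.0, -0.1]
grip_width: 0.0004
gripper_force: 0.0
```

```bash
cat > gap.py <<'E'
from bench import r
import cv2,numpy as np
from h import *
o=r.get_obs(); print(o['clock'],o['tcp_pos'],o['contact_force'])
c=np.array([.5435,.2045]);th=np.radians(7.9);R=np.array([[np.cos(th),np.sin(th)],[-np.sin(th),np.cos(th)]])
for nm in('top','scene','wrist'):
    f=r.grab_frame(nm);q=cloud(f).reshape(-1,3);q=q[~np.isnan(q[:,0])];u=(q[:,:2]-c)@R.T
    k=(abs(u[:,1])<.075)&(abs(u[:,0])<.15)
    fl=k&(q[:,2]<.012)&(u[:,0]>.0)
    st=k&(q[:,2]>.026)&(q[:,2]<.036)&(u[:,0]>.115)
    print(nm,'floor ahead x range',np.percentile(u[fl,0],[1,99]).round(4) if fl.sum()>20 else fl.sum(),'stop x',np.percentile(u[st,0],[2,98]).round(4) if st.sum()>20 else None)
    for s in(-1,1):
        p=k&(q[:,2]>.043)&(q[:,2]<.05)&(s*u[:,1]>.03)
        if p.sum()>5: print('  panel side',s,np.median(u[p],0).round(4))
    cv2.imwrite(f'pics/{nm}_{o["clock"]:.1f}.png',f['frame'][...,::-1])
E
python3 gap.py
```

```text
4.3667 [0.52536073 0.20416421 0.03732977] [ 0.36579783 -0.03547096 -0.07526006]
top floor ahead x range [0.0538 0.1497] stop x [0.1247 0.1352]
scene floor ahead x range [0.045  0.1495] stop x [0.1238 0.1342]
  panel side -1 [-0.0045 -0.0513]
  panel side 1 [-0.0045  0.0516]
wrist floor ahead x range [0.0009 0.0841] stop x None
  panel side -1 [-0.0033 -0.0525]
  panel side 1 [-0.0032  0.0525]
```

Request:
{"name": "arm_command", "arguments": {
  "rows": [
    {"fingers":-1,"x":0.005,"y":0,"z":0,"ax":0,"ay":0,"az":0},
    {"fingers":-1,"x":0.005,"y":0,"z":0,"ax":0,"ay":0,"az":0},
    {"fingers":-1,"x":0.004,"y":0,"z":0,"ax":0,"ay":0,"az":0},
    {"fingers":-1,"x":0.002,"y":0,"z":0,"ax":0,"ay":0,"az":0},
    {"fingers":-1,"x":0.001,"y":0,"z":0,"ax":0,"ay":0,"az":0},
    {"fingers":-1,"x":0.001,"y":0,"z":0,"ax":0,"ay":0,"az":0}
  ]
}}

```text
clock: 5.02
tcp_pos: [0.5415, 0.2064, 0.0373]
orientation: [3.134, 0.215, -0.001]
contact_force: [-4.1, -0.3, 1.6]
grip_width: -0.0
gripper_force: 1.5
```

Request:
{"name": "arm_command", "arguments": {
  "rows": [
    {"fingers":-1,"x":0.001,"y":0,"z":0,"ax":0,"ay":0,"az":0},
    {"fingers":-1,"x":0.001,"y":0,"z":0,"ax":0,"ay":0,"az":0},
    {"fingers":-1,"x":0.001,"y":0,"z":0,"ax":0,"ay":0,"az":0}
  ]
}}

```text
clock: 5.27
tcp_pos: [0.5446, 0.2069, 0.0372]
orientation: [3.134, 0.215, -0.0]
contact_force: [-2.0, -0.2, 0.1]
grip_width: -0.0001
gripper_force: 1.1
```

Request:
{"name": "arm_command", "arguments": {
  "rows": [
    {"fingers":-1,"x":0.001,"y":0,"z":0,"ax":0,"ay":0,"az":0},
    {"fingers":-1,"x":0.001,"y":0,"z":0,"ax":0,"ay":0,"az":0}
  ]
}}

```text
clock: 5.43
tcp_pos: [0.5467, 0.2071, 0.0373]
orientation: [-3.134, -0.215, -0.0]
contact_force: [-2.3, -0.5, 0.8]
grip_width: -0.0001
gripper_force: 1.0
```

Request:
{"name": "arm_command", "arguments": {
  "rows": [
    {"fingers":-1,"x":0.001,"y":0,"z":0,"ax":0,"ay":0,"az":0}
  ]
}}

```text
clock: 5.52
tcp_pos: [0.5477, 0.2072, 0.0373]
orientation: [3.134, 0.215, 0.0]
contact_force: [-1.3, -0.1, -0.6]
grip_width: -0.0
gripper_force: 1.0
```

```bash
python3 gap.py
```

```text
5.5167 [0.54772358 0.20723758 0.03725475] [-1.31086616 -0.10034819 -0.61299575]
top floor ahead x range [1.000e-04 1.497e-01] stop x [0.1166 0.1352]
scene floor ahead x range [0.0578 0.1499] stop x [0.1193 0.1343]
  panel side -1 [ 0.018  -0.0537]
  panel side 1 [0.0181 0.0535]
wrist floor ahead x range [0.0214 0.1077] stop x None
  panel side -1 [ 0.0192 -0.0525]
  panel side 1 [0.0193 0.0524]
```

Request:
{"name": "arm_command", "arguments": {
  "rows": [
    {"fingers":-1,"x":0.001,"y":0,"z":0,"ax":0,"ay":0,"az":0},
    {"fingers":-1,"x":0.001,"y":0,"z":0,"ax":0,"ay":0,"az":0}
  ]
}}

```text
clock: 5.83
tcp_pos: [0.5479, 0.2073, 0.0371]
orientation: [3.133, 0.216, -0.005]
contact_force: [-10.0, -1.2, 6.7]
grip_width: 0.0
gripper_force: 4.9
```

The push has stalled and the force has risen to 10 N, so the tray is against the stop. I'll back off and rise.

Request:
{"name": "arm_command", "arguments": {
  "rows": [
    {"fingers":-1,"x":-0.005,"y":0,"z":0,"ax":0,"ay":0,"az":0},
    {"fingers":-1,"x":-0.012,"y":0,"z":0,"ax":0,"ay":0,"az":0},
    {"fingers":-1,"x":-0.02,"y":0,"z":0,"ax":0,"ay":0,"az":0},
    {"fingers":-1,"x":-0.01,"y":0,"z":-0.02,"ax":0,"ay":0,"az":0},
    {"fingers":-1,"x":-0.01,"y":0,"z":-0.04,"ax":0,"ay":0,"az":0},
    {"fingers":-1,"x":0,"y":0,"z":-0.04,"ax":0,"ay":0,"az":0},
    {"fingers":-1,"x":0,"y":0,"z":-0.03,"ax":0,"ay":0,"az":0},
    {"fingers":-1,"x":0,"y":0,"z":0,"ax":0,"ay":0,"az":0},
    {"fingers":-1,"x":0,"y":0,"z":0,"ax":0,"ay":0,"az":0}
  ]
}}

```text
clock: 6.58
tcp_pos: [0.495, 0.2004, 0.1698]
orientation: [-3.133, -0.214, -0.01]
contact_force: [0.9, -0.2, -0.9]
grip_width: -0.0001
gripper_force: 0.0
```

```bash
python3 gap.py; cp pics/scene_6*.png pics/end.png
```

```text
6.5833 [0.49501486 0.20043025 0.16976573] [ 0.89422031 -0.16294088 -0.90368593]
top floor ahead x range [0.0046 0.1495] stop x [0.1164 0.1348]
  panel side -1 [ 0.018  -0.0652]
scene floor ahead x range [0.0578 0.1498] stop x [0.1165 0.1342]
  panel side -1 [ 0.0177 -0.0516]
  panel side 1 [0.0176 0.0525]
wrist floor ahead x range [0.0006 0.0833] stop x None
  panel side -1 [ 0.0186 -0.0524]
  panel side 1 [0.0181 0.0527]
```

View pics/end.png

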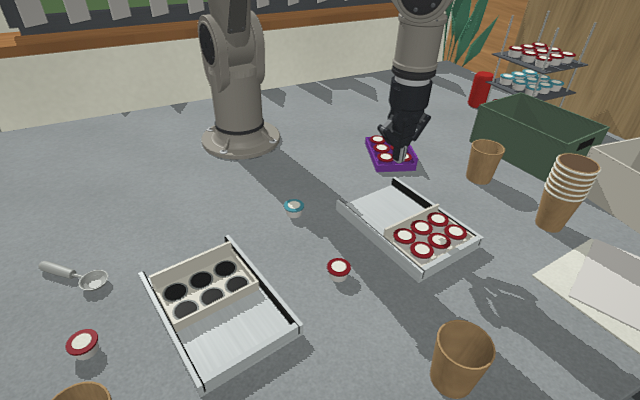

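The filled tray, near (435,235), sits against its back stop. The empty tray, near (205,280), hasn't moved, and the arm is clear of everything.

```bash
python3 -c "
from bench import r
print(r.hand_in())"
```

```text
the job is handed in; nothing more can be done
None
```

The filled tray is pushed fully home against its back stop and straight in its guide, the empty tray looks unmoved in the last picture, and the job is handed in at about 6.7 s; hand-in gave no verdict.

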